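# Square up the gel tank, then lift its tray out and hold it level to drain

## Robot

A 6-joint arm with a two-finger parallel gripper is mounted at the origin on the work surface. World frame = base frame: x ahead of the robot, y to its left, z up, the work surface at z = 0. Lengths are in mm, angles in rad, forces in N, time in s.
With the tool pointing down it reaches from about 300 to 775 mm from the base axis. Payload 14.6 kg.
Tool frame: the origin (TCP) lies midway between the tips of the shut fingers; the grasp point (between the pads) lies 19 mm behind it (manip.hold_point_z is the distance from the TCP to the grasp point, in mm); z points along the fingers, y is the direction in which the jaws open and shut (so a half turn about z gives the same grasp; the last joint's range is limited). The gripper opens to 94 mm and grips with 3 to 60 N. Pads are 16 mm wide; open, the fingers measure 119 mm over their backs; the gripper's body (75 mm by 177 mm) begins 78 mm behind the grasp point.
Start: joints at [-1.325, 0.3, 1.521, -0, 1.321, -0.067], TCP at [169.241, -523.304, 205.446] pointing down, gripper open.
Joint ranges: [-3.03, 3.03], [-0.79, 2.21], [0.23, 2.52], [-1.04, 4.18], [0, 3.07], [-2.55, 2.55]. Speed limits (rad/s): [2.22, 2.22, 2.57, 3.14, 3.14, 3.14].

## Interface

Orientations are given as [roll, pitch, yaw] about the fixed x, y, z axes, in that order (R = Rz(yaw) Ry(pitch) Rx(roll)).
In Python, from cell import manip gives the robot as it stands.
- The arm moves only by the shell command python3 -m crank 'ROWS' [OPENING] [FORCE]. ROWS is JSON, a list of rows, each an object with "offset": the shift along the world's x, y, z in m, a list of three; "spin": the turn about the world's z in degrees. In form: [{"offset": [dx, dy, dz], "spin": spin}, ...]. A call has exactly 8 rows; each row is the pose to reach, as a shift and turn from the pose measured when the call began; what a row does not reach only later rows make up. A row lasts 1/12 s, in which the tool goes at most 41.7 mm and 7.16 degrees, less where a joint would pass 70% of its speed; a pose out of reach is approached as far as the arm can. A call with a gripper value outside its range is refused whole. OPENING is the opening, from 0 (shut) to 1 (fully open), set as the call begins (- or left out, the last holds). The fingers move at their own pace and stop on an object; FORCE is the grip in N (left out, the last holds). Time passes only in rows, so rows that repeat a pose let the fingers close, or fill a call up. It gives the time, the measured TCP pose, the force and the opening at its end, in the units of the state.
- manip.read_state(): the state, without advancing time (a new reading comes with each control period).
- manip.camera(name): name is "scene" or "top" or "wrist"; returns a dict with "pixels" (384x512x3 uint8, red, green, blue), "fx", "fy", "cx", "cy" (pixels), "extrinsics" (4x4, takes a point from world to camera coordinates); the wrist camera has in their place "hand_eye" (4x4, takes a point from camera to tool coordinates, whose origin is the TCP and whose axes are the flange's). Camera axes: x right, y down, z forward; pixel columns grow to the right and rows downward; lengths in mm; the calibration is good to about 2 mm. A picture is of the moment at which its call begins: read the wrist's pose just before it. There is no depth.
- manip.sign_off(): hands the job in, once; it reports no verdict.
Trained networks look in a picture, given as the dict that the camera call returned (one of the last four; its "shot" number tells which), for a name from the list of things; names that differ only in an ending like _2 or _b are one class to them, and where a whole thing is asked for, a point or a joint stands for the part that bears it (a point fixed in the world has none). Each returns a list of dicts, best first, with "conf" (0 to 1); they miss things now and then, are a little off and sometimes report something else, mostly with a low value. They report only what shows in the picture. A call takes as long as a camera call. They do not tell look-alikes from the thing itself.
- manip.search_frame(picture, name): "location" ([x, y, z] in mm, in world coordinates, good to about 4 mm: the middle of the surface that is visible of it).
- manip.masks_of(picture, name): "mask" (384x512 bool, what is visible of it).
The state is a dict: "clock": time; "joints": joint angles; "qd": joint speeds; "effort": joint torques, N m; "eef_pos": TCP position; "eef_rot": TCP orientation; "wrist_force": force on the tool from outside, world axes, zero at the start; "moment": the same for the moment, N m; "finger_gap": finger opening in mm.
Only numpy, scipy, OpenCV 4.12 (cv2) and the standard library are available. Lean on these libraries where they do the work, as an engineer would, in place of code of your own. Each camera call takes 0.05 s, during which the arm holds its last target. There are 200 camera calls.

## Task

Push the dark grey electrophoresis tank square and flush into the corner of the aluminium stop, touching both rails, with the white tray still sitting inside it. Then lift the tray out by its bridge handle, glass plate and all, and hold it level and still straight above the tank to drain, its underside about 6 cm above the tank's rim; the tank stays flush in the corner. Finish while still holding the tray there, never tip the tray or the tank on the way, and leave the bottle, the tip box and the tube rack where they are.

Things in the scene. Friction and masses are not known exactly. Their poses are not given: they have to be found in the camera images.
- corner_stop: Fixed aluminium L-shaped stop. Origin: inner corner of its rails at bench height (z 0); z up. Rails 20 mm thick, 30 high. Far rail: inner face in the plane x = 0, from y -240 to 0 mm; side rail: inner face in the plane y = 0, from x -140 to 0 mm. The tank belongs at x < 0, y < 0: push it towards +x and +y of this frame.
- tank: Loose open dark grey tank 110 (x) by 190 (y) by 60 mm high, walls 5 mm, 0.35 to 0.55 kg, slides at 5 to 12 N, up to 0.2 rad askew. Origin: centre of underside, z up. A platform carries the tray 25 mm above the bench; walls and ribs leave it 3 to 4 mm play each way. Home: axes parallel to the stop's, origin at x -55, y -95 mm in the stop's frame. Brass pins stand 8 mm above the end walls.
- tank_corner (a point): The lower outside corner of the tank that belongs in the stop's corner (+55, +95, 0 mm from the tank's origin); when the tank is home it coincides with the stop's origin.
- tray: Loose white tray in the tank, 92 (x) by 100 (y) mm, base 4 mm, walls 16 mm high on the sides that run along y, open y ends, 0.12 to 0.2 kg. Origin: centre of underside; axes near the tank's. Bridge handle over its middle: level bar 92 mm long (x), 14 wide (y), from 39 to 51 mm above the underside. Seated, the bar's top is 76 mm above the bench, the tank's rim 60.
- tray_handle (a point): Centre of the handle bar, 45 mm above the tray's underside, over the tray's centre of mass; grip the bar here from above across its 14 mm width (fingers closing along the tray's y). There are 37 mm free between bar centre and the glass plate beneath.
- plate: Loose glass plate 78 by 80 by 4 mm, 60 g, lying flat on the tray's base under the handle. Origin: centre of its underside, 4 mm above the tray's underside.
- bottle: Bystander: reagent bottle 66 mm across, 150 mm high, to the left. Origin: centre of its underside.
- tip_box: Bystander: closed pipette tip box 85 by 120 by 65 mm, to the right. Origin: centre of its underside.
- tube_rack: Bystander: flat black tube rack 100 by 180 by 30 mm, a few tube caps showing, to the right. Origin: centre of its underside.
Not all that is in view belongs to the job. What is shaped like the tray but purple is not meant.

How it is judged (in metres and radians):
On the way:
1. the tank stands square and flush in the corner (3.5 mm, 1.7 degrees) with the tray still seated in it (x of tank_corner in the frame of corner_stop above -0.0035 m and y of tank_corner in the frame of corner_stop above -0.0035 m and angle between the x axis of tank and the x axis of corner_stop, either way round below 0.03 rad and z of tray in the frame of tank below 0.029 m), for 0.3 s.
At the end, for the whole second after the job is handed in: Tank flat on the bench, flush in the corner (3.5 mm, 1.7 degrees). Tray held by the fingers alone, still, level within 4.5 degrees, its underside 30 to 110 mm above the tank's rim, within 30 mm of above the tank's centre; plate flat on it within 25 mm of its middle (x of tank_corner in the frame of corner_stop above -0.0035 m and y of tank_corner in the frame of corner_stop above -0.0035 m and angle between the x axis of tank and the x axis of corner_stop, either way round below 0.03 rad and angle between tank's own z axis and vertical below 0.04 rad and height (world z) of tank below 0.004 m and height (world z) of tray between 0.09 and 0.17 m and horizontal distance between tray and tank below 0.03 m and angle between tray's own z axis and vertical below 0.08 rad and linear speed of tray below 0.02 m/s and angular speed of tray below 0.15 rad/s and contact force between the fingers and tray above 1 N and contact force between tray and tank below 0.1 N and z of plate in the frame of tray between 0.001 and 0.008 m and y of plate in the frame of tray between -0.025 and 0.025 m); the arm keeps its last pose, push and grip.
It fails at once if the tray or the tank is tipped by more than 15 degrees (angle between any of tray, tank's own z axis and vertical above 0.26 rad).
It fails at once if the bottle, tip box or tube rack is shifted by more than 20 mm (distance of any of bottle, tip_box, tube_rack from where it was at the start of the episode above 0.02 m).
It also fails if it takes over 70 s, if anything falls off the work surface, if the arm or the gripper's body presses on something with over 40 N, if the wrist force passes 120 N, or if a joint passes its speed limit or range.

## Working session

There is one attempt and no reset: what is moved stays moved. The work goes in short steps, Python scripts to look and compute and a shell command to move; the robot and the scene stay as the last step left them, time stands still between calls to the robot, and variables do not carry over. Pictures are saved under pics/ and viewed, about 8 in all and at most 12, crops included, and the job is handed in when it is done.

```bash
ls; mkdir -p pics; python3 - <<'E'
from cell import manip
import cv2,numpy as np
print(manip.read_state())
ims=[]
for c in ["top","scene"]:
    p=manip.camera(c); cv2.imwrite(f"pics/{c}1.png",p["pixels"][:,:,::-1]); 
    print(c,p["fx"],p["fy"],p["cx"],p["cy"],np.round(p["extrinsics"],3).tolist())
    for n in ["corner_stop","tank","tray","tray_handle","plate","bottle","tip_box","tube_rack"]:
        print(n,[(np.round(d["location"],0).tolist(),round(d["conf"],2)) for d in manip.search_frame(p,n)])
E
```

```text
pics
{'clock': 0.0, 'joints': array([-1.32458922e+00,  3.00462898e-01,  1.52156309e+00, -7.76290554e-06,
        1.32071480e+00, -6.65965661e-02]), 'qd': array([-0.00090898, -0.00012383, -0.0008686 , -0.00054297, -0.00023368,
        0.00061204]), 'effort': array([ 7.69855487e-04, -5.31806982e+01, -3.52738130e+01,  7.08738528e-02,
        2.43731408e-02, -6.63913033e-05]), 'eef_pos': array([ 169.18375575, -523.05961549,  204.89844573]), 'eef_rot': array([-3.14044657e+00, -6.89023153e-05,  3.12805554e-01]), 'wrist_force': array([ 0.16140724, -0.41031643, -0.12411365]), 'moment': array([-0.02469738, -0.08262251, -0.00559824]), 'finger_gap': 93.99853660136046}
top 476.8837895165096 476.8837895165096 257.35072170580196 195.17220458999293 [[-0.025, -1.0, -0.013, 7.702], [-0.984, 0.027, -0.176, 556.459], [0.176, 0.008, -0.984, 1290.057], [0.0, 0.0, 0.0, 1.0]]
corner_stop [([713.0, 104.0, 27.0], 0.68)]
tank [([618.0, -7.0, 27.0], 0.64)]
tray [([623.0, 9.0, 41.0], 0.83)]
tray_handle [([418.0, -71.0, 2.0], 0.95), ([621.0, 4.0, 40.0], 0.6)]
plate [([617.0, -5.0, 31.0], 0.84)]
bottle [([629.0, 397.0, 103.0], 0.96)]
tip_box [([384.0, -406.0, 62.0], 0.84)]
tube_rack [([577.0, -432.0, 29.0], 0.68)]
scene 449.5494644180857 449.5494644180857 251.293817487152 189.95415774252237 [[-0.358, 0.933, -0.02, 209.686], [0.656, 0.237, -0.716, -310.404], [-0.664, -0.27, -0.697, 1739.23], [0.0, 0.0, 0.0, 1.0]]
corner_stop [([724.0, 88.0, 34.0], 0.72)]
tank [([649.0, 7.0, 36.0], 0.75)]
tray [([424.0, -59.0, 4.0], 0.71), ([596.0, 4.0, 44.0], 0.7)]
tray_handle [([419.0, -60.0, 8.0], 0.91), ([598.0, 10.0, 43.0], 0.89)]
plate [([612.0, 8.0, 31.0], 0.7)]
bottle [([657.0, 408.0, 89.0], 0.56)]
tip_box [([611.0, 7.0, 30.0], 0.7), ([416.0, -407.0, 58.0], 0.61)]
tube_rack [([588.0, -420.0, 31.0], 0.96), ([725.0, 91.0, 32.0], 0.27)]
```

```bash
python3 - <<'E'
import cv2
a=cv2.imread("pics/top1.png"); c=a[90:290,150:350]; cv2.imwrite("pics/c1.png",cv2.resize(c,(800,600)[:1]*1+(600,) if 0 else (600,600),interpolation=cv2.INTER_CUBIC))
E
```

```text
(no output)
```

View pics/top1.png

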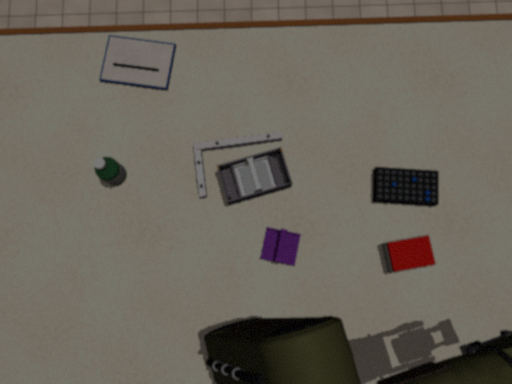

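View pics/c1.png

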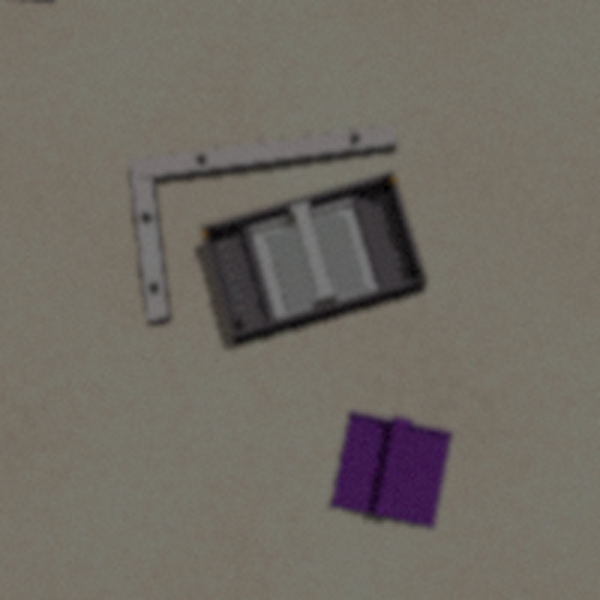

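```bash
cat > h.py <<'E'
import numpy as np,cv2
from scipy.spatial.transform import Rotation as R
from cell import manip
def cam(name):
    s=manip.read_state(); p=manip.camera(name)
    if name=="wrist":
        T=np.eye(4);T[:3,:3]=R.from_euler("xyz",s["eef_rot"]).as_matrix();T[:3,3]=s["eef_pos"]
        M=T@np.array(p["hand_eye"])
    else: M=np.linalg.inv(p["extrinsics"])
    return p,M
def w(p,M,uv,z):
    d=M[:3,:3]@np.array([(uv[0]-p["cx"])/p["fx"],(uv[1]-p["cy"])/p["fy"],1]);o=M[:3,3]
    return o+d*(z-o[2])/d[2]
def px(p,M,P):
    q=np.linalg.inv(M)@np.append(P,1); return np.array([q[0]/q[2]*p["fx"]+p["cx"],q[1]/q[2]*p["fy"]+p["cy"]])
E
python3 - <<'E'
from h import *
p,M=cam("top")
for n,uv,z in [("far out L",(131,160),30),("far out R",(393,127),30),("far in R",(396,147),30),("side out far",(135,175),30),("side out end",(149,322),30),("side in end",(169,318),30),("inner",(156,180),30),
 ("tank a",(205,230),60),("tank b",(393,178),60),("tank c",(425,286),60),("tank d",(230,346),60),("bar far",(302,200),76),("bar near",(325,300),76)]:
    print(n,np.round(w(p,M,(150+uv[0]/3,90+uv[1]/3),z),0))
p,M=cam("wrist");print(np.round(p["hand_eye"],2).tolist())
E
```

```text
far out L [718. 175.  30.]
far out R [744. -80.  30.]
far in R [724. -82.  30.]
side out far [703. 171.  30.]
side out end [558. 158.  30.]
side in end [562. 139.  30.]
inner [698. 151.  30.]
tank a [639. 101.  60.]
tank b [685. -77.  60.]
tank c [ 580. -103.   60.]
tank d [528.  79.  60.]
bar far [661.   9.  76.]
bar near [566. -10.  76.]
[[-0.0, -0.96, -0.28, 83.22], [1.0, -0.0, -0.0, 0.74], [0.0, -0.28, 0.96, -179.51], [0.0, 0.0, 0.0, 1.0]]
```

```bash
python3 -m crank '[{"offset":[0.035,0.02,0.01],"spin":-1},{"offset":[0.07,0.04,0.02],"spin":-3},{"offset":[0.1,0.065,0.04],"spin":-4},{"offset":[0.13,0.09,0.06],"spin":-6},{"offset":[0.16,0.115,0.075],"spin":-8},{"offset":[0.19,0.14,0.09],"spin":-10},{"offset":[0.215,0.17,0.11],"spin":-12},{"offset":[0.24,0.2,0.125],"spin":-12.5}]'
python3 -m crank '[{"offset":[0.02,0.035,0],"spin":0},{"offset":[0.04,0.07,0],"spin":0},{"offset":[0.06,0.105,0],"spin":0},{"offset":[0.08,0.14,0],"spin":0},{"offset":[0.1,0.175,0],"spin":0},{"offset":[0.12,0.21,0],"spin":0},{"offset":[0.14,0.245,0],"spin":0},{"offset":[0.16,0.27,0],"spin":0}]'
```

```text
clock: 1.67
eef_pos: [406.1, -326.8, 329.0]
eef_rot: [3.141, -0.0, 0.092]
wrist_force: [0.1, -0.7, -0.6]
finger_gap: 94.0
clock: 2.33
eef_pos: [566.8, -53.9, 329.3]
eef_rot: [3.141, -0.001, 0.094]
wrist_force: [-0.4, -1.0, 0.0]
finger_gap: 94.3
```

```bash
python3 -m crank '[{"offset":[0.035,0.02,0],"spin":0},{"offset":[0.065,0.05,0],"spin":0},{"offset":[0.075,0.075,0],"spin":0},{"offset":[0.075,0.075,0],"spin":0},{"offset":[0.075,0.075,0],"spin":0},{"offset":[0.075,0.075,0],"spin":0},{"offset":[0.075,0.075,0],"spin":0},{"offset":[0.075,0.075,0],"spin":0}]'
python3 - <<'E'
from h import *
p,M=cam("wrist");cv2.imwrite("pics/w1.png",p["pixels"][:,:,::-1])
print(p["fx"])
for n in ["corner_stop","tank","tray_handle"]:
    print(n,[(np.round(d["location"],0).tolist(),round(d["conf"],2)) for d in manip.search_frame(p,n)])
np.savez("w1.npz",M=M,k=[p["fx"],p["cx"],p["cy"]])
E
```

```text
clock: 3.0
eef_pos: [641.4, 20.1, 329.9]
eef_rot: [3.141, -0.002, 0.092]
wrist_force: [0.2, 0.7, 0.0]
finger_gap: 94.1
273.1908383220227
corner_stop [([717.0, 130.0, 32.0], 0.89)]
tank [([614.0, 0.0, 30.0], 0.74)]
tray_handle [([618.0, 6.0, 41.0], 0.8), ([418.0, -61.0, 4.0], 0.69)]
```

View pics/w1.png

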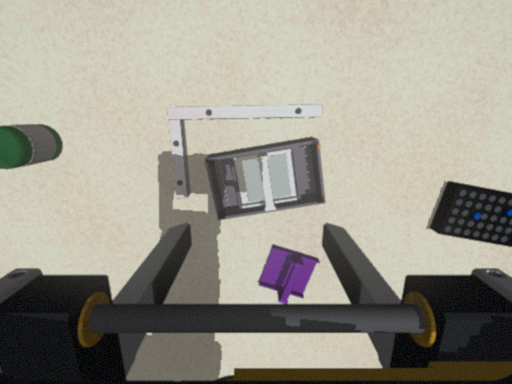

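```bash
python3 - <<'E'
from h import *
d=np.load("w1.npz");k=d["k"];p=dict(fx=k[0],fy=k[0],cx=k[1],cy=k[2]);M=d["M"]
for n,uv,z in [("far out L",(168,108),30),("far out R",(322,104),30),("far in R",(322,115),30),("inner",(184,119),30),("side in end",(188,194),30),("side out end",(177,195),30),
 ("tank a",(207,156),60),("tank b",(318,138),60),("tank c",(324,202),60),("tank d",(219,217),60),("bar far",(268,154),76),("bar near",(270,210),76)]:
    print(n,np.round(w(p,M,uv,z),0))
E
```

```text
far out L [721. 175.  30.]
far out R [751. -80.  30.]
far in R [734. -83.  30.]
inner [706. 148.  30.]
side in end [574. 139.  30.]
side out end [570. 159.  30.]
tank a [652. 102.  60.]
tank b [697. -75.  60.]
tank c [ 591. -103.   60.]
tank d [546.  77.  60.]
bar far [666.   3.  76.]
bar near [573. -10.  76.]
```

```bash
python3 -m crank '[{"offset":[-0.035,-0.008,-0.01],"spin":0},{"offset":[-0.07,-0.016,-0.03],"spin":0.3},{"offset":[-0.105,-0.024,-0.05],"spin":0.5},{"offset":[-0.14,-0.031,-0.07],"spin":0.5},{"offset":[-0.14,-0.031,-0.11],"spin":0.5},{"offset":[-0.14,-0.031,-0.15],"spin":0.5},{"offset":[-0.14,-0.031,-0.19],"spin":0.5},{"offset":[-0.14,-0.031,-0.22],"spin":0.5}]'
python3 -m crank '[{"offset":[0,0,-0.03],"spin":0},{"offset":[0,0,-0.06],"spin":0},{"offset":[0,0,-0.08],"spin":0},{"offset":[0,0,-0.095],"spin":0},{"offset":[0,0,-0.1],"spin":0},{"offset":[0,0,-0.1],"spin":0},{"offset":[0,0,-0.1],"spin":0},{"offset":[0,0,-0.1],"spin":0}]'
```

```text
clock: 3.87
eef_pos: [500.4, -10.5, 107.2]
eef_rot: [3.141, -0.0, 0.101]
wrist_force: [0.3, 0.1, -0.4]
finger_gap: 94.1
clock: 4.53
eef_pos: [501.1, -10.6, 8.4]
eef_rot: [3.141, -0.002, 0.101]
wrist_force: [0.4, 0.0, 1.4]
finger_gap: 94.2
```

```bash
python3 -m crank '[{"offset":[0.007,0.0007,0],"spin":0},{"offset":[0.014,0.0014,0],"spin":0},{"offset":[0.021,0.0021,0],"spin":0},{"offset":[0.028,0.0028,0],"spin":0},{"offset":[0.034,0.0034,0],"spin":0},{"offset":[0.039,0.0039,0],"spin":0},{"offset":[0.044,0.0044,0],"spin":0},{"offset":[0.048,0.0048,0],"spin":0}]'
python3 -m crank '[{"offset":[0.004,0.0004,0],"spin":0},{"offset":[0.008,0.0008,0],"spin":0},{"offset":[0.012,0.0012,0],"spin":0},{"offset":[0.016,0.0016,0],"spin":0},{"offset":[0.02,0.002,0],"spin":0},{"offset":[0.024,0.0024,0],"spin":0},{"offset":[0.028,0.0028,0],"spin":0},{"offset":[0.03,0.003,0],"spin":0}]'
python3 - <<'E'
from h import *
p,M=cam("top");cv2.imwrite("pics/t2.png",cv2.resize(p["pixels"][90:290,150:350,::-1],(600,600),interpolation=cv2.INTER_CUBIC))
E
```

```text
clock: 5.2
eef_pos: [548.7, -5.5, 8.1]
eef_rot: [-3.141, 0.0, 0.102]
wrist_force: [-7.7, 2.4, 4.9]
finger_gap: 93.8
clock: 5.87
eef_pos: [578.3, -2.3, 7.8]
eef_rot: [-3.141, 0.003, 0.102]
wrist_force: [-10.1, -0.2, 6.0]
finger_gap: 93.7
```

View pics/t2.png

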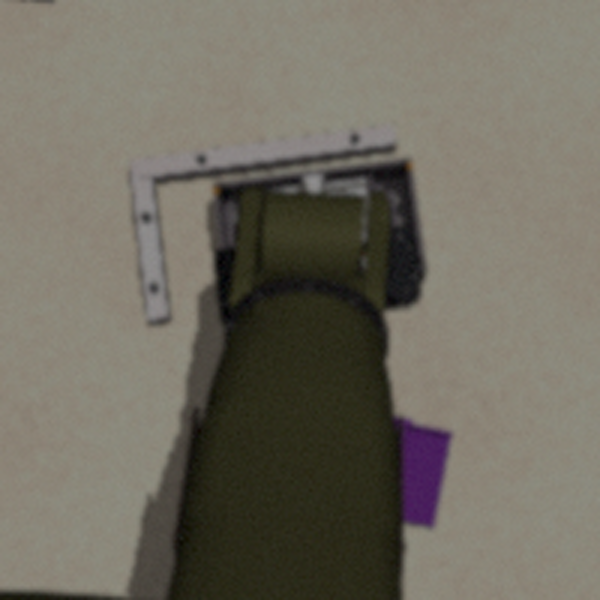

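```bash
python3 -m crank '[{"offset":[0.003,0.0003,0],"spin":0},{"offset":[0.006,0.0006,0],"spin":0},{"offset":[0.008,0.0008,0],"spin":0},{"offset":[0.010,0.001,0],"spin":0},{"offset":[0.012,0.0012,0],"spin":0},{"offset":[0.014,0.0014,0],"spin":0},{"offset":[0.016,0.0016,0],"spin":0},{"offset":[0.016,0.0016,0],"spin":0}]'

```

```text
clock: 6.58
eef_pos: [594.1, -0.8, 7.8]
eef_rot: [-3.141, 0.005, 0.102]
wrist_force: [-6.1, -1.2, 4.6]
finger_gap: 94.2
```

```bash
python3 -m crank '[{"offset":[0.001,0.0001,0],"spin":0},{"offset":[0.002,0.0002,0],"spin":0},{"offset":[0.003,0.0003,0],"spin":0},{"offset":[0.004,0.0004,0],"spin":0},{"offset":[0.005,0.0005,0],"spin":0},{"offset":[0.005,0.0005,0],"spin":0},{"offset":[0.005,0.0005,0],"spin":0},{"offset":[0.005,0.0005,0],"spin":0}]'

```

```text
clock: 7.25
eef_pos: [598.5, -0.4, 7.8]
eef_rot: [-3.141, 0.007, 0.102]
wrist_force: [-7.7, -0.2, 6.9]
finger_gap: 93.9
```

```bash
python3 -m crank '[{"offset":[0.001,0.0001,0],"spin":0},{"offset":[0.002,0.0002,0],"spin":0},{"offset":[0.003,0.0003,0],"spin":0},{"offset":[0.004,0.0004,0],"spin":0},{"offset":[0.005,0.0005,0],"spin":0},{"offset":[0.005,0.0005,0],"spin":0},{"offset":[0.005,0.0005,0],"spin":0},{"offset":[0.005,0.0005,0],"spin":0}]'

```

```text
clock: 7.92
eef_pos: [600.4, -0.2, 7.8]
eef_rot: [-3.141, 0.015, 0.102]
wrist_force: [-30.6, -3.6, 22.7]
finger_gap: 93.8
```

```bash
python3 -m crank '[{"offset":[-0.012,-0.001,0],"spin":0},{"offset":[-0.025,-0.003,0],"spin":0},{"offset":[-0.025,-0.003,0.04],"spin":0},{"offset":[-0.025,-0.003,0.08],"spin":0},{"offset":[-0.025,-0.003,0.12],"spin":0},{"offset":[-0.025,-0.035,0.14],"spin":7},{"offset":[-0.025,-0.07,0.14],"spin":14},{"offset":[-0.025,-0.105,0.14],"spin":21}]' 0.53
python3 -m crank '[{"offset":[0.01,-0.025,0],"spin":7},{"offset":[0.04,-0.025,0],"spin":14},{"offset":[0.07,-0.025,0],"spin":21},{"offset":[0.1,-0.025,0],"spin":28},{"offset":[0.1,-0.025,0],"spin":35},{"offset":[0.1,-0.025,0],"spin":42},{"offset":[0.1,-0.025,0],"spin":49},{"offset":[0.1,-0.025,0],"spin":56}]'
```

```text
clock: 8.58
eef_pos: [576.1, -106.3, 149.7]
eef_rot: [3.14, 0.013, 0.476]
wrist_force: [0.3, -0.1, 0.3]
finger_gap: 50.3
clock: 9.25
eef_pos: [676.3, -131.2, 149.1]
eef_rot: [3.141, 0.013, 1.46]
wrist_force: [-0.4, -0.2, 1.3]
finger_gap: 49.8
```

```bash
python3 -m crank '[{"offset":[0,0,0],"spin":6},{"offset":[0,0,0],"spin":12.1},{"offset":[0,0,0],"spin":12.1},{"offset":[0,0,0],"spin":12.1},{"offset":[0,0,0],"spin":12.1},{"offset":[0,0,0],"spin":12.1},{"offset":[0,0,0],"spin":12.1},{"offset":[0,0,0],"spin":12.1}]'
python3 - <<'E'
from h import *
p,M=cam("top");a=p["pixels"][90:290,150:350,::-1]
p,M=cam("scene");b=p["pixels"][60:260,160:360,::-1]
cv2.imwrite("pics/t3.png",cv2.resize(np.hstack([a,b]),(800,400),interpolation=cv2.INTER_CUBIC))
E
```

```text
clock: 9.92
eef_pos: [676.3, -131.2, 149.1]
eef_rot: [3.141, 0.013, 1.67]
wrist_force: [0.6, -0.4, 0.1]
finger_gap: 49.7
```

View pics/t3.png

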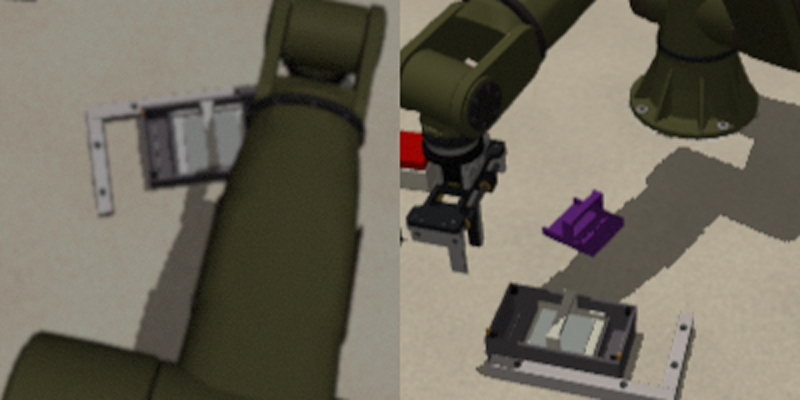

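```bash
python3 -m crank '[{"offset":[0,0,-0.03],"spin":0},{"offset":[0,0,-0.06],"spin":0},{"offset":[0,0,-0.09],"spin":0},{"offset":[0,0,-0.11],"spin":0},{"offset":[0,0,-0.125],"spin":0},{"offset":[0,0,-0.135],"spin":0},{"offset":[0,0,-0.14],"spin":0},{"offset":[0,0,-0.14],"spin":0}]'
python3 -m crank '[{"offset":[-0.0006,0.006,0],"spin":0},{"offset":[-0.0012,0.012,0],"spin":0},{"offset":[-0.0018,0.018,0],"spin":0},{"offset":[-0.0023,0.023,0],"spin":0},{"offset":[-0.0028,0.028,0],"spin":0},{"offset":[-0.0033,0.033,0],"spin":0},{"offset":[-0.0038,0.038,0],"spin":0},{"offset":[-0.0042,0.042,0],"spin":0}]'
```

```text
clock: 10.68
eef_pos: [676.3, -131.2, 8.8]
eef_rot: [3.142, 0.013, 1.67]
wrist_force: [0.1, 0.4, 0.8]
finger_gap: 49.7
clock: 11.35
eef_pos: [672.3, -89.7, 9.7]
eef_rot: [3.141, 0.015, 1.67]
wrist_force: [-0.8, -8.6, 2.8]
finger_gap: 49.6
```

```bash
python3 -m crank '[{"offset":[-0.0004,0.004,0],"spin":0},{"offset":[-0.0008,0.008,0],"spin":0},{"offset":[-0.0012,0.012,0],"spin":0},{"offset":[-0.0016,0.016,0],"spin":0},{"offset":[-0.002,0.02,0],"spin":0},{"offset":[-0.0024,0.024,0],"spin":0},{"offset":[-0.0028,0.028,0],"spin":0},{"offset":[-0.003,0.03,0],"spin":0}]'
python3 -m crank '[{"offset":[-0.0001,0.001,0],"spin":0},{"offset":[-0.0002,0.002,0],"spin":0},{"offset":[-0.0003,0.003,0],"spin":0},{"offset":[-0.0004,0.004,0],"spin":0},{"offset":[-0.0005,0.005,0],"spin":0},{"offset":[-0.0005,0.005,0],"spin":0},{"offset":[-0.0005,0.005,0],"spin":0},{"offset":[-0.0005,0.005,0],"spin":0}]'
```

```text
clock: 12.02
eef_pos: [669.1, -59.3, 9.7]
eef_rot: [3.141, 0.015, 1.671]
wrist_force: [-1.0, -4.5, -1.4]
finger_gap: 49.9
clock: 12.68
eef_pos: [668.6, -54.3, 9.7]
eef_rot: [3.141, 0.015, 1.671]
wrist_force: [-0.6, -3.9, -0.4]
finger_gap: 49.5
```

```bash
python3 -m crank '[{"offset":[-0.0001,0.001,0],"spin":0},{"offset":[-0.0002,0.002,0],"spin":0},{"offset":[-0.0003,0.003,0],"spin":0},{"offset":[-0.0004,0.004,0],"spin":0},{"offset":[-0.0005,0.005,0],"spin":0},{"offset":[-0.0005,0.005,0],"spin":0},{"offset":[-0.0005,0.005,0],"spin":0},{"offset":[-0.0005,0.005,0],"spin":0}]'
```

```text
clock: 13.35
eef_pos: [668.1, -49.3, 9.7]
eef_rot: [3.141, 0.015, 1.671]
wrist_force: [-1.8, -4.9, -1.4]
finger_gap: 49.6
```

```bash
python3 -m crank '[{"offset":[-0.0001,0.001,0],"spin":0},{"offset":[-0.0002,0.002,0],"spin":0},{"offset":[-0.0003,0.003,0],"spin":0},{"offset":[-0.0004,0.004,0],"spin":0},{"offset":[-0.0005,0.005,0],"spin":0},{"offset":[-0.0005,0.005,0],"spin":0},{"offset":[-0.0005,0.005,0],"spin":0},{"offset":[-0.0005,0.005,0],"spin":0}]'
python3 - <<'E'
from h import *
p,M=cam("top");a=p["pixels"][90:290,150:350,::-1]
p,M=cam("scene");b=p["pixels"][160:310,160:360,::-1]
cv2.imwrite("pics/t4.png",cv2.resize(b,(800,600),interpolation=cv2.INTER_CUBIC))
E
```

```text
clock: 14.02
eef_pos: [668.8, -48.8, 10.9]
eef_rot: [3.138, 0.021, 1.67]
wrist_force: [3.7, -31.2, 1.0]
finger_gap: 49.8
```

View pics/t4.png

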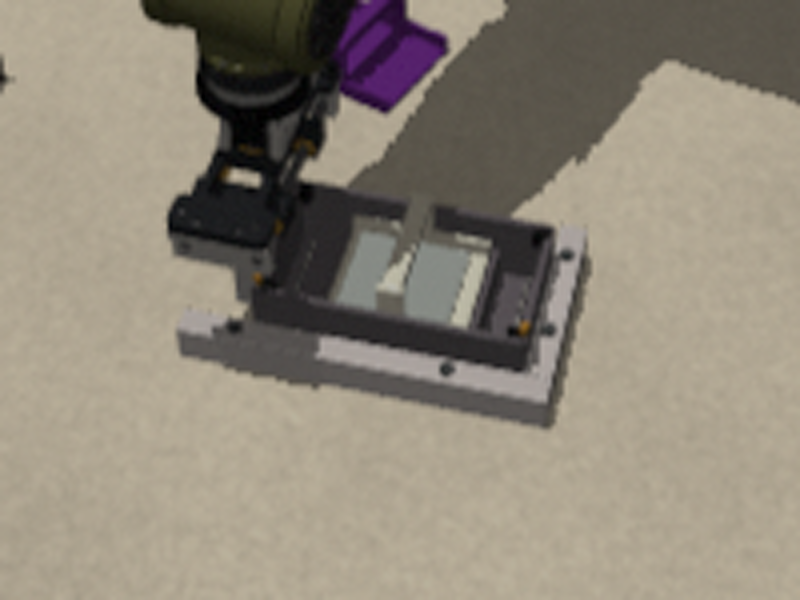

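```bash
python3 -m crank '[{"offset":[0.001,-0.008,0],"spin":0},{"offset":[0.002,-0.02,0],"spin":0},{"offset":[0.002,-0.025,0.04],"spin":0},{"offset":[0.002,-0.025,0.08],"spin":0},{"offset":[0.002,-0.025,0.12],"spin":0},{"offset":[0,-0.005,0.15],"spin":-7},{"offset":[0,0.02,0.175],"spin":-14},{"offset":[-0.003,0.045,0.2],"spin":-21}]' 0.53
python3 -m crank '[{"offset":[0,0.02,0.015],"spin":-7},{"offset":[0,0.04,0.03],"spin":-14},{"offset":[0,0.055,0.04],"spin":-21},{"offset":[0,0.055,0.04],"spin":-28},{"offset":[0,0.055,0.04],"spin":-35},{"offset":[0,0.055,0.04],"spin":-42},{"offset":[0,0.055,0.04],"spin":-49},{"offset":[0,0.055,0.04],"spin":-56}]'
python3 -m crank '[{"offset":[0,0,0],"spin":-6},{"offset":[0,0,0],"spin":-13},{"offset":[0,0,0],"spin":-13},{"offset":[0,0,0],"spin":-13},{"offset":[0,0,0],"spin":-13},{"offset":[0,0,0],"spin":-13},{"offset":[0,0,0],"spin":-13},{"offset":[0,0,0],"spin":-13}]'
python3 - <<'E'
from h import *
p,M=cam("wrist");print(manip.read_state()["eef_pos"])
cv2.imwrite("pics/w2.png",p["pixels"][:,:,::-1])
np.savez("w2.npz",M=M,k=[p["fx"],p["cx"],p["cy"]])
for n in ["corner_stop","tank","tray","tray_handle"]:
    print(n,[(np.round(d["location"],0).tolist(),round(d["conf"],2)) for d in manip.search_frame(p,n)])
E
```

```text
clock: 14.78
eef_pos: [665.9, -3.1, 212.8]
eef_rot: [3.137, 0.019, 1.297]
wrist_force: [0.5, -0.0, -0.0]
finger_gap: 50.1
clock: 15.45
eef_pos: [665.9, 52.2, 252.8]
eef_rot: [3.138, 0.019, 0.314]
wrist_force: [-0.4, -0.4, -0.5]
finger_gap: 49.6
clock: 16.12
eef_pos: [665.9, 52.3, 252.8]
eef_rot: [3.138, 0.019, 0.088]
wrist_force: [-0.1, 0.5, 0.2]
finger_gap: 49.3
[665.88609446  52.27699808 252.81911792]
corner_stop [([725.0, 84.0, 30.0], 0.83)]
tank [([652.0, 58.0, 32.0], 0.89)]
tray [([663.0, 55.0, 39.0], 0.73), ([427.0, -44.0, 5.0], 0.61)]
tray_handle [([430.0, -40.0, 1.0], 0.63), ([662.0, 56.0, 34.0], 0.55)]
```

View pics/w2.png

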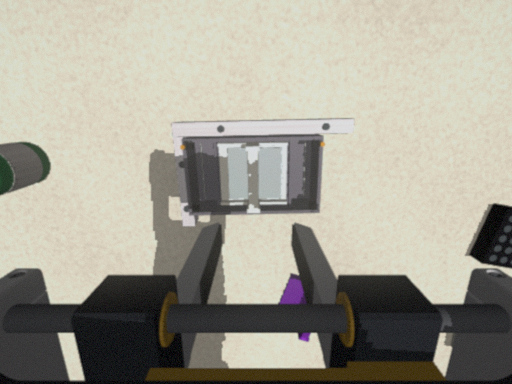

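```bash
python3 - <<'E'
from h import *
a=cv2.imread("pics/w2.png")[110:230,165:365]
cv2.imwrite("pics/w2c.png",cv2.resize(a,(800,480),interpolation=cv2.INTER_CUBIC))
E
```

```text
(no output)
```

View pics/w2c.png

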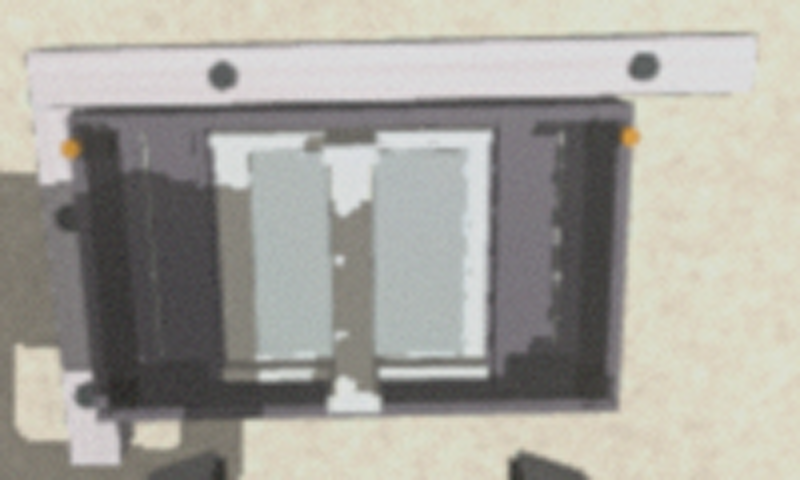

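```bash
python3 - <<'E'
from h import *
d=np.load("w2.npz");k=d["k"];p=dict(fx=k[0],fy=k[0],cx=k[1],cy=k[2]);M=d["M"]
for n,uv,z in [("far L",(328,148),76),("far R",(378,148),76),("near L",(328,408),76),("near R",(380,408),76),("rail R out",(755,35),30),("rail L out",(28,53),30),("rim a",(70,112),60),("rim b",(632,102),60),("rim c",(618,409),60),("rim d",(98,418),60)]:
    print(n,np.round(w(p,M,(165+uv[0]/4,110+uv[1]/4),z),1))
c=np.array([703.5,153.3,0]);r=R.from_euler("z",.1)
for q in [(0,0,60),(0,-190,60),(-110,-190,60),(-110,0,60),(-55,-95,76)]:
    P=c+r.apply(q);print(q,np.round(P,1),np.round((px(p,M,P)-[165,110])*4))
E
```

```text
far L [704.1  66.6  76. ]
far R [705.5  50.6  76. ]
near L [614.6  59.7  76. ]
near R [616.2  41.7  76. ]
rail R out [750.6 -79.9  30. ]
rail L out [722.  176.2  30. ]
rim a [706.3 153.6  60. ]
rim b [725.9 -32.8  60. ]
rim c [617.1 -45.3  60. ]
rim d [597.3 142.7  60. ]
(0, 0, 60) [703.5 153.3  60. ] [ 71. 121.]
(0, -190, 60) [722.5 -35.8  60. ] [639. 113.]
(-110, -190, 60) [613.  -46.7  60. ] [620. 420.]
(-110, 0, 60) [594.  142.3  60. ] [ 99. 426.]
(-55, -95, 76) [658.3  53.3  76. ] [357. 288.]
```

```bash
python3 -m crank '[{"offset":[-0.004,0.001,-0.035],"spin":0.3},{"offset":[-0.008,0.0015,-0.07],"spin":0.7},{"offset":[-0.008,0.0015,-0.105],"spin":0.7},{"offset":[-0.008,0.0015,-0.135],"spin":0.7},{"offset":[-0.008,0.0015,-0.16],"spin":0.7},{"offset":[-0.008,0.0015,-0.18],"spin":0.7},{"offset":[-0.008,0.0015,-0.195],"spin":0.7},{"offset":[-0.008,0.0015,-0.202],"spin":0.7}]' 0.53
python3 -m crank '[{"offset":[0,0,0],"spin":0},{"offset":[0,0,0],"spin":0},{"offset":[0,0,0],"spin":0},{"offset":[0,0,0],"spin":0},{"offset":[0,0,0],"spin":0},{"offset":[0,0,0],"spin":0},{"offset":[0,0,0],"spin":0},{"offset":[0,0,0],"spin":0}]' 0 30
```

```text
clock: 17.03
eef_pos: [656.9, 53.7, 48.4]
eef_rot: [3.138, 0.022, 0.1]
wrist_force: [-0.1, -0.1, 0.2]
finger_gap: 50.0
clock: 17.7
eef_pos: [657.3, 54.0, 49.3]
eef_rot: [3.139, 0.021, 0.1]
wrist_force: [-1.2, 2.6, 5.1]
finger_gap: 14.0
```

```bash
python3 -m crank '[{"offset":[0,0,0.002],"spin":0},{"offset":[0,0,0.005],"spin":0},{"offset":[0,0,0.009],"spin":0},{"offset":[0,0,0.014],"spin":0},{"offset":[0,0,0.019],"spin":0},{"offset":[0,0,0.024],"spin":0},{"offset":[0,0,0.029],"spin":0},{"offset":[0,0,0.034],"spin":0}]'
python3 -m crank '[{"offset":[0,0,0.006],"spin":0},{"offset":[0,0,0.014],"spin":0},{"offset":[0,0,0.024],"spin":0},{"offset":[0,0,0.034],"spin":0},{"offset":[0,0,0.044],"spin":0},{"offset":[0,0,0.053],"spin":0},{"offset":[0,0,0.059],"spin":0},{"offset":[0,0,0.061],"spin":0}]'
python3 -m crank '[{"offset":[0,0,0],"spin":0},{"offset":[0,0,0],"spin":0},{"offset":[0,0,0],"spin":0},{"offset":[0,0,0],"spin":0},{"offset":[0,0,0],"spin":0},{"offset":[0,0,0],"spin":0},{"offset":[0,0,0],"spin":0},{"offset":[0,0,0],"spin":0}]'
python3 - <<'E'
from h import *
p,M=cam("scene");b=p["pixels"][130:280,180:380,::-1]
cv2.imwrite("pics/f1.png",cv2.resize(b,(800,600),interpolation=cv2.INTER_CUBIC))
p,M=cam("wrist");b=p["pixels"][:,:,::-1][90:240,150:350]
cv2.imwrite("pics/f2.png",cv2.resize(b,(800,600),interpolation=cv2.INTER_CUBIC))
E
```

```text
clock: 18.37
eef_pos: [657.3, 54.0, 83.9]
eef_rot: [3.139, 0.021, 0.1]
wrist_force: [0.4, 0.1, -3.2]
finger_gap: 13.8
clock: 19.03
eef_pos: [657.7, 54.0, 146.4]
eef_rot: [3.139, 0.019, 0.1]
wrist_force: [-0.1, 1.1, -2.5]
finger_gap: 13.4
clock: 19.7
eef_pos: [657.7, 54.0, 146.3]
eef_rot: [3.139, 0.019, 0.1]
wrist_force: [-0.1, 0.8, -2.8]
finger_gap: 14.1
```

View pics/f1.png

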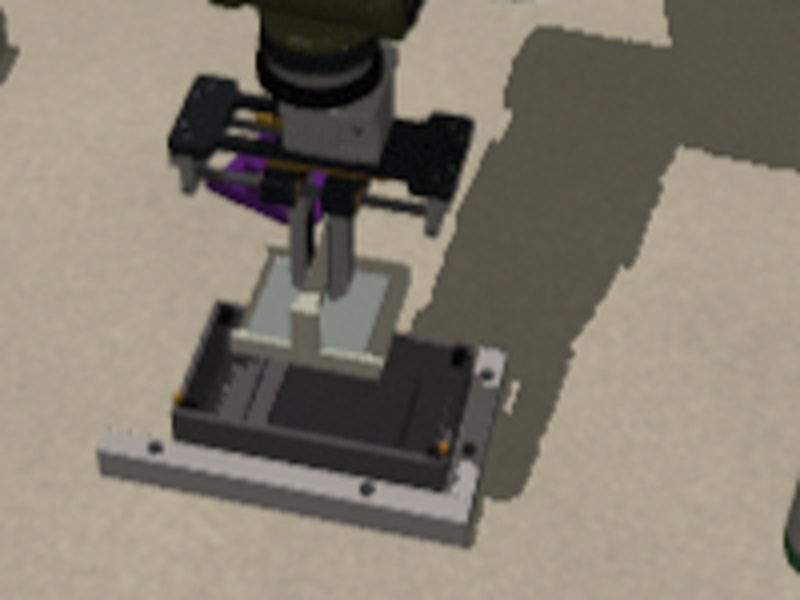

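View pics/f2.png

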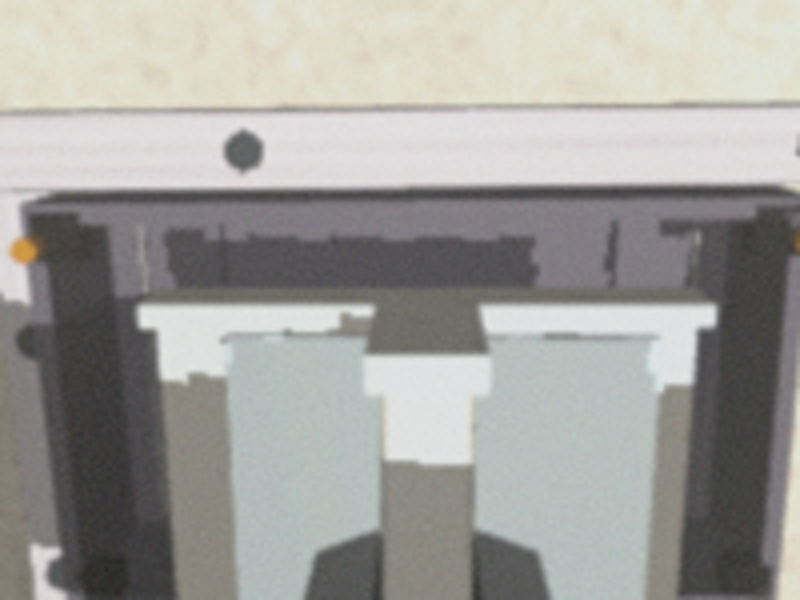

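```bash
python3 -c "
from cell import manip
s=manip.read_state();print(s['clock'],s['eef_pos'],s['wrist_force'],s['finger_gap']);manip.sign_off()"
```

```text
19.8 [657.69934751  54.01331846 146.39431953] [-0.58088416  0.14865081 -1.25497546] 14.077400537262116
the job is handed in; nothing more can be done
```

The job is handed in after 19.8 s; `sign_off()` reports no verdict. I pushed the tank against the far rail with the fingers spread wide, then against the side rail. I then gripped the tray's bar across its 14 mm width at 30 N and lifted it straight up 97 mm.

**Tank:** each push ended in a force rise to about 31 N at the rail. In the last pictures, taken with the tray held, the tank looks flush and parallel to both rails. Its measured corner positions agreed with the home position to about 4 mm, so the 3.5 mm limit rests on the contact forces and the pictures.

**Tray:** its underside is about 62 mm above the rim, by the lift distance. It hangs level and within about 3 mm of the tank's centre, with the glass plate flat on it, and the arm is still. The finger gap reads 14.1 mm, matching the bar.

**Disagreements:**
- Early on, the top and wrist cameras differed by 8 to 10 mm in x; the pushes settled it.
- The tool stayed about 1 degree off vertical, well inside the 4.5 degree limit.

**Bystanders:** no planned path came near the bottle, tip box or tube rack. I did not measure their positions again at the end.

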